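Clamp the spice mill's lid and hold its speed dial at the third click

ROBOT

A 6-joint arm with a two-finger parallel gripper is mounted at the origin on the work surface. World frame = base frame: x ahead of the robot, y to its left, z up, the work surface at z = 0. Lengths are in mm, angles in rad, forces in N, time in s.
With the tool pointing down it reaches from about 350 to 975 mm from the base axis. Payload 7.1 kg.
Tool frame: the origin (TCP) lies at the very end of the fingers, on their centre line; the grasp point (between the pads) lies 19 mm behind it (ctrl.grip_point_offset is the distance from the TCP to the grasp point, in mm); z points along the fingers, y is the direction in which the jaws open and shut (so a half turn about z gives the same grasp; the last joint's range is limited). The gripper opens to 88 mm and grips with 3 to 60 N. Pads are 20 mm wide; open, the fingers measure 115 mm over their backs; the gripper's body (75 mm by 178 mm) begins 61 mm behind the grasp point.
Start: joints at [1.093, 0.423, 1.63, -0, 1.089, -0.019], TCP at [276.763, 560.363, 222.675] pointing down, gripper open.
Joint ranges: [-3, 3], [-0.9, 2.11], [0.09, 2.58], [-1.31, 4.45], [0.11, 2.69], [-2.54, 2.54]. Speed limits (rad/s): [2.39, 2.39, 3.01, 3.14, 3.14, 3.14].

INTERFACE

Orientations are given as a rotation vector (axis times angle).
In Python, from workcell import ctrl gives the robot as it stands.
- The arm moves only by the tool move_arm, never from a script. Its argument "increments" is one flat list of numbers, 5 for each row, row after row: the closure in counts, from 0 (fully open) to 255 (shut), then the shift along the tool's x, y, z in mm, then the turn about the tool's z in degrees. In form: [grip, dx, dy, dz, yaw, grip, dx, dy, dz, yaw, ...]. A call has 1 to 12 rows; each row is the pose to reach, as a shift and turn from the pose measured when the call began, along the tool's axes at that moment; what a row does not reach only later rows make up. A row lasts 1/8 s, in which the tool goes at most 62.5 mm and 10.7 degrees, less where a joint would pass 70% of its speed; a pose out of reach is approached as far as the arm can. A call with a gripper value outside its range is refused whole. The fingers move at their own pace and stop on an object; the grip force is fixed at half the most. Time passes only in rows, so rows that repeat a pose let the fingers close. It gives the time, the measured TCP pose, the force and the opening at its end, in the units of the state.
- ctrl.get_obs(): the state, without advancing time (a new reading comes with each control period).
- ctrl.get_image(name): name is "side" or "top"; returns a dict with "frame" (384x512x3 uint8, red, green, blue), "vertical_fov" (degrees; the focal length in pixels is half the picture's height over the tangent of half this angle, whatever the lens; pixels are square), "cx", "cy" (the principal point, pixels), "pose" (4x4, takes a point from camera to world coordinates). Camera axes: x right, y down, z forward; pixel columns grow to the right and rows downward; lengths in mm; the calibration is good to about 2 mm. A picture is of the moment at which its call begins. There is no depth.
- ctrl.close_job(): hands the job in, once; it reports no verdict.
The state is a dict: "t": time; "qpos": joint angles; "qvel": joint speeds; "joint_torque": joint torques, N m; "ee_pos": TCP position; "orientation": TCP orientation; "ft_force": force on the tool from outside, world axes, zero at the start; "moment": the same for the moment, N m; "width": finger opening in mm.
Only numpy, scipy, OpenCV 4.12 (cv2) and the standard library are available. Lean on these libraries where they do the work, as an engineer would, in place of code of your own. Each camera call takes 0.05 s, during which the arm holds its last target.

TASK

The dry spice mill is loaded and its lid is on: swing the steel clamp strap over the lid and push its front end down until the hooked nose snaps into the catch on the front of the cup. Only once the lid is clamped, press the thumb lever of the spring-return speed dial down past its first two clicks to the third, without ramming it hard into its stop, and keep it held there: finish while still holding the lever at the third click, for it springs back to off as soon as it is let go. Leave the mortar, pestle, bowls, funnel, jars and spoon where they stand.

Things in the scene. Friction and masses are not known exactly. Their poses are not given: they have to be found in the camera images.
- mill: The dry spice mill, fixed to the counter: grey motor housing 190 (x) x 132 (y) x 84 mm high, on it a round steel cup and flat aluminium lid (diameter 120 mm, centred 22 mm behind the origin, top 150 mm above the counter). Origin: middle of the footprint at counter level. Its front is -x, its left +y, z up; its yaw varies. The lid clamp lies fore and aft along its middle (y = 0), the speed dial is on its right flank (-y) near the front.
- clamp (a joint): Angle of the lid clamp, rad: 0 = closed, strap level over the lid with its nose in the catch; grows as the strap swings up and back (start 0.7 to 1.35, stop 1.6). A friction hinge lets it stay where it is left; moving it takes about 1 to 2 N at the tab. From about 0.075 down, the nose meets the spring roller of the catch: push down with 4 to 6 N at the tab and it snaps home to 0, where it stays (about 7 N would pull it out).
- clamp_hinge (a point): Centre of the clamp's hinge pin, at the back of the cup, 88 mm behind and 160 mm above the mill's origin; the pin lies along the mill's y axis. At joint value a, a point at radius r on the strap is r*cos(a) ahead of the hinge (mill -x) and r*sin(a) above it.
- clamp_tab (a point): Centre of the thumb tab at the free end of the strap, 151 mm from the hinge: a steel tab 26 mm wide (mill y), 6 mm thick and 28 mm long; the strap behind it is 22 mm wide and 4 mm thick. The hooked nose (18 mm wide, 29 mm long) hangs from the strap's underside 134 mm from the hinge, just inside the tab. Closed, the tab overhangs the cup's front with nothing under it for 70 mm.
- dial (a joint): Turn of the speed dial, rad: 0 = off (lever raised 0.50 rad above level), grows as the thumb lever is pressed down; clicks at 0.32, 0.64 and 0.96 (third: lever 0.46 rad below level), stop at 1.04. A spring returns it to 0 from anywhere when let go. Force at the pad: about 4 N over the first click, 6 N to the second, 7 N to get past the ridge at 0.80 into the third, 6 to 8 N to hold it there.
- dial_axle (a point): A point on the dial's axle, level with the middle of the lever's pad: 70 mm ahead of, 87 mm right of and 62 mm above the mill's origin. The axle lies along the mill's y axis; the black dial has a radius of 24 mm.
- dial_pad (a point): Middle of the upper face of the lever's pad, 77 mm ahead of the axle and 3.5 mm above the lever's centre line, moving with the lever. The pad is 26 x 26 x 7 mm, flat, with a 3.5 mm high rib across its front edge, and is reached from above; at the third click it is about 31 mm above the counter.
- mortar: Heavy dark granite mortar, 164 mm across, 112 mm high; origin under its centre. Leave alone.
- pestle_center (a point): Centre of the hardwood pestle lying on the counter, 170 mm long, 40 mm thick. Leave alone.
- bowls: Stack of three white ceramic bowls, 128 mm across, 82 mm high; origin under its centre. Leave alone.
- funnel: Steel funnel standing mouth down beside the mill's left flank, 92 mm across, 100 mm high; origin under its centre. Leave alone.
- jar1: Closed glass jar with a twist cap on the turntable, 66 mm across, 100 mm high; origin under its centre. Leave alone.
- jar2: Second jar like jar1, on the same turntable (220 mm across, top 30 mm above the counter, to the right of the mill). Leave alone.
- spoon_grip (a point): Handle of the spoon, 150 mm long, lying on the counter in front of the mill, left of the lever. Leave alone.

How it is judged:
By the outcome, as a careful person would: the job done as asked, in the order asked, and still so for the second after the job is handed in, while the arm keeps its last pose, push and grip.
It also fails if it takes over 51 s, if anything falls off the work surface, if the arm or the gripper's body presses on something with over 40 N, if the wrist force passes 120 N, or if a joint passes its speed limit or range.

## Working session

There is one attempt and no reset: what is moved stays moved. The work goes in short steps, Python scripts to look and compute and a tool call to move; the robot and the scene stay as the last step left them, time stands still between calls to the robot, and variables do not carry over. Pictures are saved under pics/ and viewed, and the job is handed in when it is done.

Besides the shell and the picture viewer there is one more tool, called by a JSON object that holds its "method" and its "body", one argument or row to a line. move_arm: Moves the arm, as the interface text tells. Its arguments: {"type":"object","properties":{"increments":{"type":"array","items":{"type":"number"}}},"required":["increments"]}

```bash
mkdir -p pics; ls
python3 - <<'E'
from workcell import ctrl
import cv2,numpy as np
for n in("side","top"):
    d=ctrl.get_image(n); cv2.imwrite(f"pics/{n}0.png",cv2.resize(d["frame"][:,:,::-1],(768,576),interpolation=cv2.INTER_CUBIC))
    print(n,d["vertical_fov"],d["cx"],d["cy"],np.round(d["pose"],4).tolist())
    np.savez(f"{n}0.npz",**{k:d[k] for k in d})
print(ctrl.get_obs(), ctrl.grip_point_offset)
E
```

```text
pics
side 48.05123497978421 254.04355679339895 189.534248588177 [[0.8634, -0.3603, 0.3533, 93.8517], [-0.5046, -0.6248, 0.5959, -866.3775], [0.0061, -0.6927, -0.7212, 1184.0167], [0.0, 0.0, 0.0, 1.0]]
top 49.53747263633119 264.22897970628617 194.91445311114694 [[0.0011, -0.9851, 0.1723, 364.726], [-0.9999, 0.0016, 0.0159, -35.2784], [-0.0159, -0.1723, -0.9849, 1351.3236], [0.0, 0.0, 0.0, 1.0]]
{'t': 0.1, 'qpos': array([ 1.09299334e+00,  4.23780225e-01,  1.63058837e+00, -1.37622032e-05,
        1.08860959e+00, -1.90232530e-02]), 'qvel': array([-2.35235773e-05, -1.30238729e-03, -1.93289425e-03,  5.04921626e-04,
        1.38401507e-03, -5.59282237e-04]), 'joint_torque': array([ 3.35312852e-04, -5.45605731e+01, -2.74327880e+01,  6.44503185e-02,
        1.87485537e-02, -1.19791119e-05]), 'ee_pos': array([276.54929611, 559.93389213, 221.97946981]), 'orientation': array([-7.14261358e-01, -3.05898097e+00,  2.11406879e-03]), 'ft_force': array([-0.76488097,  0.1357225 , -0.15738307]), 'moment': array([-0.03338992, -0.00238644, -0.00638829]), 'width': 88.11727267388399} 18.700000000000003
```

View pics/side0.png

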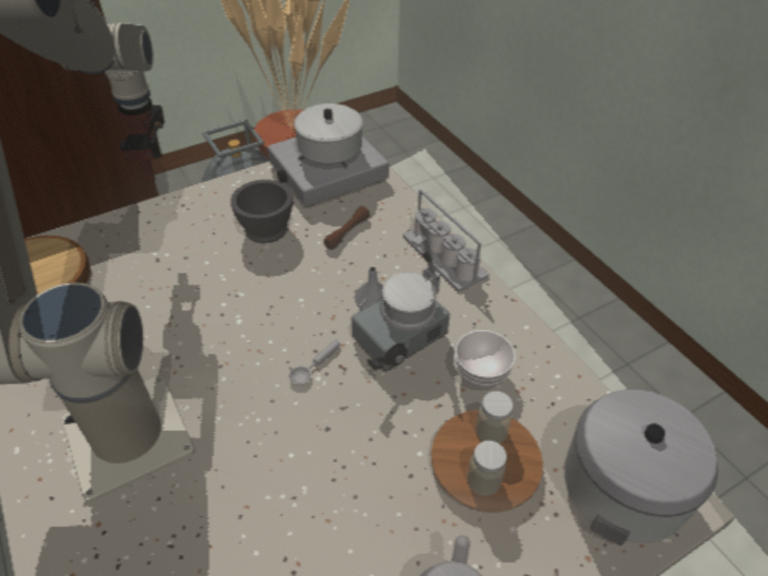

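View pics/top0.png

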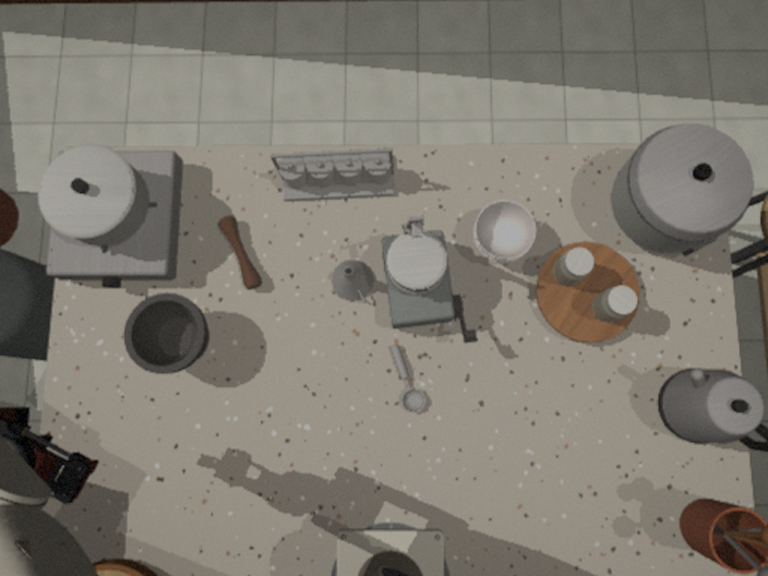

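The mill is near (417,275) in the top view and (405,315) in the side view. The lever points towards the robot, on the image right. I'll zoom in.

```bash
cat > h.py <<'E'
import numpy as np,cv2
def load(n): 
    d=np.load(n+".npz"); return {k:d[k] for k in d}
def K(d):
    f=d["frame"].shape[0]/2/np.tan(np.radians(float(d["vertical_fov"]))/2)
    return np.array([[f,0,float(d["cx"])],[0,f,float(d["cy"])],[0,0,1]])
def ray(d,u,v):
    r=d["pose"][:3,:3]@np.linalg.inv(K(d))@np.array([u,v,1.]); return d["pose"][:3,3],r/np.linalg.norm(r)
def onz(d,u,v,z):
    o,r=ray(d,u,v); return o+r*(z-o[2])/r[2]
def proj(d,p):
    P=d["pose"]; q=P[:3,:3].T@(np.asarray(p,float)-P[:3,3]); q=K(d)@q; return q[:2]/q[2]
def tri(d1,p1,d2,p2):
    o1,r1=ray(d1,*p1);o2,r2=ray(d2,*p2)
    A=np.stack([r1,-r2],1);s=np.linalg.lstsq(A,o2-o1,rcond=None)[0]
    a=o1+s[0]*r1;b=o2+s[1]*r2
    return (a+b)/2,np.linalg.norm(a-b)
def crop(d,x0,y0,w,h,s,name):
    cv2.imwrite(f"pics/{name}.png",cv2.resize(d["frame"][y0:y0+h,x0:x0+w,::-1],(w*s,h*s),interpolation=cv2.INTER_CUBIC))
E
python3 - <<'E'
from h import *
crop(load("top0"),240,135,100,100,6,"topc0")
crop(load("side0"),225,165,100,95,6,"sidec0")
E
```

```text
(no output)
```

View pics/topc0.png

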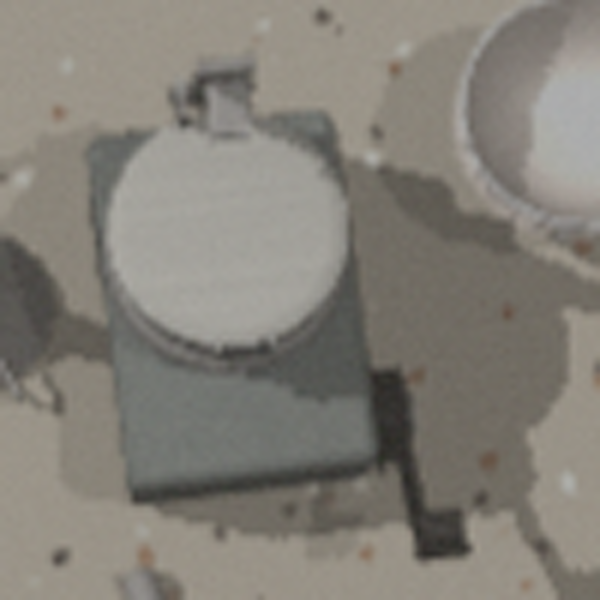

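View pics/sidec0.png

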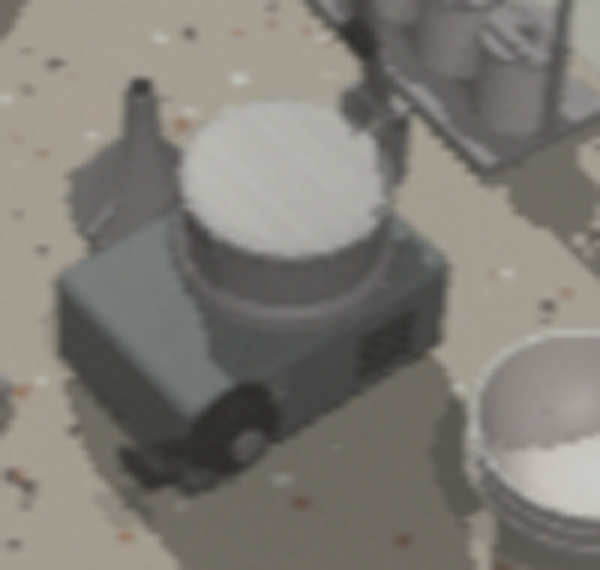

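Run:
```python
from h import *
T=load("top0");S=load("side0")
def t(x,y):return (x/6+240-.4,y/6+135-.4)
def s(x,y):return (x/6+225-.4,y/6+165-.4)
cs=[]
for n,d,o,rng in (("top",T,(240,135),(140,190,245,305)),("side",S,(225,165),(175,215,250,292))):
    f=d["frame"].astype(int); g=f.min(2); 
    m=np.zeros(g.shape,np.uint8); y0,y1,x0,x1=rng
    sub=f[y0:y1,x0:x1]; m[y0:y1,x0:x1]=((sub.min(2)>(135 if n=="top" else 135))&((sub.max(2)-sub.min(2))<14))*255
    m=cv2.morphologyEx(m,cv2.MORPH_OPEN,np.ones((5,5)))
    c=max(cv2.findContours(m,0,2)[0],key=cv2.contourArea); e=cv2.fitEllipse(cv2.convexHull(c)); print(n,e,cv2.contourArea(c)); cs.append(e[0])
    print(onz(d,*e[0],150))
print(tri(T,cs[0],S,cs[1]))
L=[onz(T,*t(*p),84)[:2] for p in((132,485),(376,458),(328,115),(88,142))]
for p in L: print(p)
print(np.linalg.norm(L[0]-L[1]),np.linalg.norm(L[1]-L[2]),np.linalg.norm(L[2]-L[3]),np.linalg.norm(L[3]-L[0]),sum(L)/4)
for a,b in((3,0),(2,1)):
    v=L[a]-L[b]; print("yaw",np.arctan2(v[1],v[0]))
for a,b in((1,0),(2,3)):
    v=L[b]-L[a]; print("yaw y",np.arctan2(-v[0],v[1]))
print("side corners FL,FR,RR at z84",[onz(S,*s(*p),84)[:2].round() for p in((60,285),(190,415),(447,265))])
```

```text
top ((277.04229736328125, 173.2909698486328), (35.66304016113281, 39.31784439086914), 99.8890380859375) 1020.0
[639.67580894 -53.74530498 150.        ]
side ((271.7888488769531, 194.02499389648438), (26.094350814819336, 33.735477447509766), 96.96516418457031) 648.0
[640.69732029 -58.99776114 150.        ]
(array([642.29953088, -54.30956247, 144.30645334]), np.float64(2.742466341661557))
[522.5263883   -6.88064333]
[ 536.31379948 -131.60283247]
[ 717.51067096 -109.13484612]
[703.31809986  16.56870939]
125.48193961412842 182.58454656844916 126.50222505153302 182.30610278911854 [619.91723965 -57.76240313]
yaw 0.12898361077378276
yaw 0.1233679443819931
yaw y 0.11009795368532697
yaw y 0.11242897037503376
side corners FL,FR,RR at z84 [array([523., -16.]), array([ 539., -132.]), array([ 720., -112.])]
```

```bash
cat >> h.py <<'E'
O=np.array([619.,-58.5]);YAW=.12
def mp(x,y,z,O=None,yaw=None):
    O=globals()["O"] if O is None else O; yaw=YAW if yaw is None else yaw
    c,s=np.cos(yaw),np.sin(yaw); return np.array([O[0]+c*x-s*y,O[1]+s*x+c*y,z])
def strap(r,a,y=0,up=0): return mp(88-r*np.cos(a)+up*np.sin(a),y,160+r*np.sin(a)+up*np.cos(a))
def pad(q,y=0,dx=0,up=3.5):
    b=.5-q; r=77+dx
    return mp(-70-r*np.cos(b)+up*np.sin(b),-87+y,62+r*np.sin(b)+up*np.cos(b))
E
cat > ov.py <<'E'
from h import *
def ov(T,S,tag,a_list=(),q=0):
    for n,d,o in(("top",T,(240,135)),("side",S,(225,140))):
        sc=6;w,h=(100,100) if n=="top" else (100,125)
        sc=6 if n=="top" else 5
        im=cv2.resize(d["frame"][o[1]:o[1]+h,o[0]:o[0]+w,::-1],(w*sc,h*sc),interpolation=cv2.INTER_CUBIC)
        P=lambda p:tuple(int(v) for v in ((proj(d,p)-np.array(o)+.5)*sc))
        q4=[P(mp(x,y,84)) for x,y in((-95,66),(-95,-66),(95,-66),(95,66))]
        cv2.polylines(im,[np.array(q4)],True,(0,0,255),1)
        cv2.polylines(im,[np.array([P(mp(22+60*np.cos(t),60*np.sin(t),150)) for t in np.linspace(0,6.28,40)])],True,(0,255,0),1)
        cv2.polylines(im,[np.array([P(pad(q,y,dx)) for y,dx in((-13,-13),(13,-13),(13,13),(-13,13))])],True,(255,0,255),1)
        for a,c in zip(a_list,((255,255,0),(0,255,255),(0,128,255))):
            cv2.polylines(im,[np.array([P(strap(r,a,y)) for r,y in((0,11),(137,11),(137,13),(165,13),(165,-13),(137,-13),(137,-11),(0,-11))])],True,c,1)
        cv2.imwrite(f"pics/{tag}_{n}.png",im)
E
python3 - <<'E'
from ov import *
ov(load("top0"),load("side0"),"ov0",(1.0,1.15,1.3))
E
```

```text
(no output)
```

View pics/ov0_top.png

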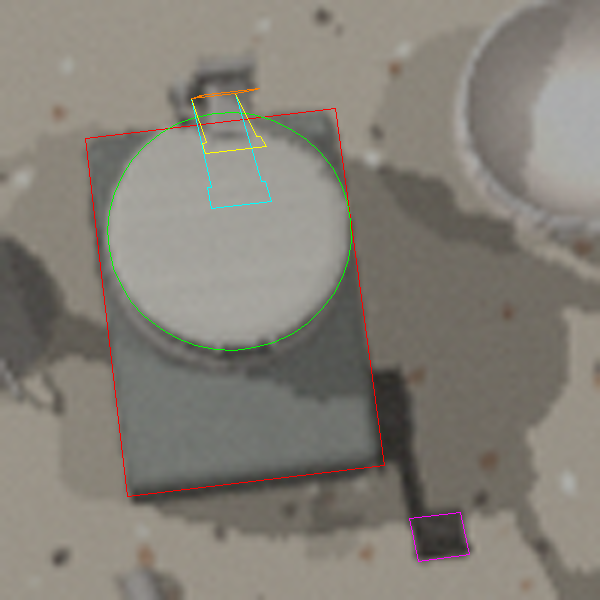

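View pics/ov0_side.png

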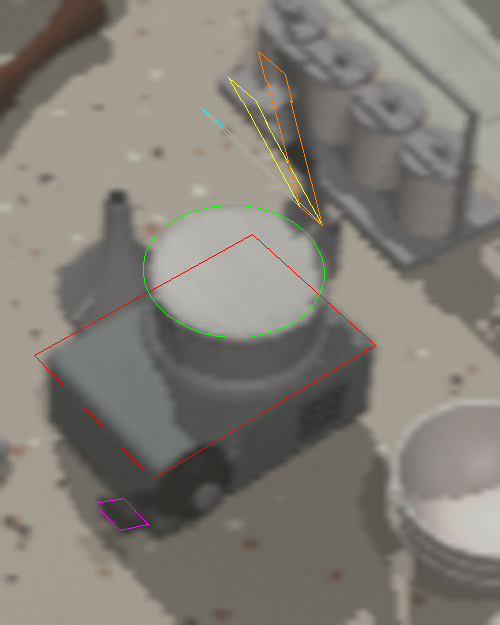

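```bash
cat >> h.py <<'E'
from scipy.spatial.transform import Rotation as Rn
def inc(obs,targets):
    R=Rn.from_rotvec(obs["orientation"]).as_matrix()
    return [np.round(R.T@(np.asarray(p)-obs["ee_pos"]),1).tolist() for p in targets]
def yawneed(obs,ang):  # deg about tool z so that tool y has world angle ang
    R=Rn.from_rotvec(obs["orientation"]).as_matrix(); c=np.arctan2(R[1,1],R[0,1])
    return np.degrees((c-ang+np.pi/2)%np.pi-np.pi/2)
E
python3 - <<'E'
from h import *
from workcell import ctrl
o=ctrl.get_obs()
print(yawneed(o,YAW+np.pi/2))
ts=[np.array([300,500,400.]),mp(140,0,400),mp(110,0,390),mp(105,0,292)]
for t,i in zip(ts,inc(o,ts)): print(t.round(),i)
T=load("top0")
print("turntable",onz(T,392,195,30),"jars",onz(T,382,175,130),onz(T,413,202,130),"funnel",onz(T,235,186,50))
for r in(134,165): print(strap(r,1.35))
E
```

```text
-33.16126933058569
[300. 500. 400.] [-47.6, -43.6, -178.0]
[758. -42. 400.] [-698.1, -326.5, -177.6]
[728. -45. 390.] [-673.0, -342.9, -167.6]
[723. -46. 292.] [-668.8, -345.5, -69.6]
turntable [ 594.87646399 -423.93087087   30.        ] jars [ 638.23363436 -367.87514499  130.        ] [ 556.36773107 -455.17384144  130.        ] funnel [621.35398834  78.98487729  50.        ]
[677.2313081  -51.47850746 290.74692995]
[670.49092446 -52.29125846 320.99435404]
```

{"method": "move_arm", "body": {
  "increments": [255, 0, 0, -60, 0, 255, -20, -10, -120, 0, 255, -50, -40, -180, 0, 255, -105, -65, -180, -8, 255, -160, -90, -180, -16, 255, -215, -115, -180, -24, 255, -270, -140, -180, -33, 255, -325, -165, -180, -33, 255, -380, -185, -180, -33, 255, -435, -205, -180, -33]
}}

```text
t: 1.35
ee_pos: [576.8, 182.0, 402.0]
orientation: [0.184, -3.135, 0.002]
ft_force: [0.3, 0.7, 0.1]
width: 0.3
```

Run:
```python
from h import *
from workcell import ctrl
o=ctrl.get_obs()
print(o["t"],o["ee_pos"],o["qpos"],o["width"],o["ft_force"]);print(yawneed(o,YAW+np.pi/2))
ts=[mp(140,0,400),mp(110,0,390),mp(105,0,292)]
for t,i in zip(ts,inc(o,ts)): print(t.round(),i)
```

```text
1.35 [576.81626137 182.01075742 401.99961623] [ 2.86406589e-01  2.45076953e-01  1.47131586e+00 -8.42135666e-04
  1.42653057e+00 -1.40123601e+00] 0.2908873865231898 [0.29492846 0.67349879 0.05262023]
-0.17369164158769004
[758. -42. 400.] [-153.8, -243.4, 2.1]
[728. -45. 390.] [-123.8, -243.4, 12.1]
[723. -46. 292.] [-119.0, -243.4, 110.1]
```

{"method": "move_arm", "body": {
  "increments": [255, -55, -20, 0, 0, 255, -110, -40, 0, 0, 255, -154, -90, 0, 0, 255, -154, -150, 0, 0, 255, -154, -210, 0, 0, 255, -150, -243, 0, 0, 255, -125, -243, 10, 0, 255, -120, -243, 60, 0, 255, -119, -243, 108, 0, 255, -119, -243, 108, 0]
}}

```text
t: 2.6
ee_pos: [720.5, -45.5, 289.3]
orientation: [0.183, -3.126, -0.0]
ft_force: [0.1, 0.3, 0.1]
width: 0.2
```

```bash
cat > snap.py <<'E'
import sys
from ov import *
from workcell import ctrl
def snap(tag,a=(),q=0):
    D=[]
    for n in("top","side"):
        d=ctrl.get_image(n); np.savez(n+tag+".npz",**{k:d[k] for k in d}); D.append(d)
    ov(D[0],D[1],"ov"+tag,a,q); 
    return D
E
python3 - <<'E'
from snap import *
o=ctrl.get_obs()
print(o["t"],o["ee_pos"],o["ft_force"])
T,S=snap("1",(1.35,))
E
```

```text
2.6 [720.52446297 -45.46649184 289.32674789] [0.06232697 0.31282553 0.09510785]
```

View pics/ov1_top.png

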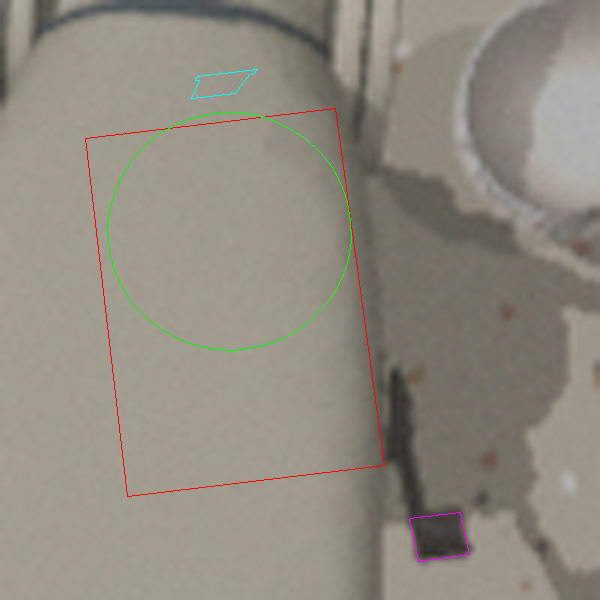

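View pics/ov1_side.png

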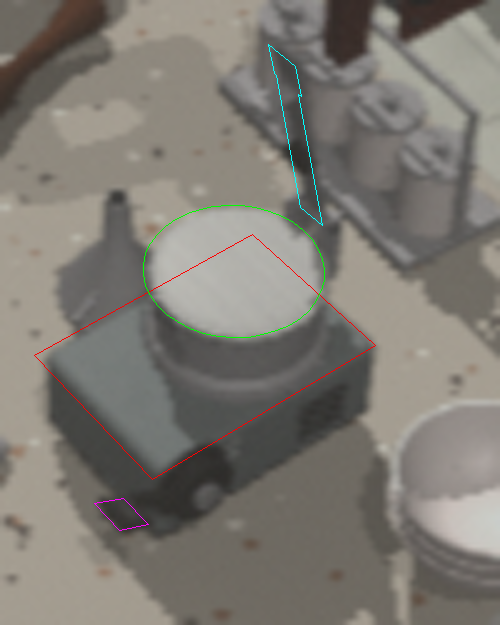

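Run:
```python
from h import *
d=load("side1"); crop(d,262,120,60,75,9,"sz1")
print(((proj(d,[720.5,-45.5,289.3])-[262,120]+.5)*9), (proj(d,strap(0,0))-[262,120]+.5)*9)
for a in(1.2,1.3,1.4):print(a,[((proj(d,strap(r,a))-[262,120]+.5)*9).round() for r in(134,165)])
```

```text
[280.09790468 290.42733662] [227.66115367 569.37875856]
1.2 [array([142., 374.]), array([120., 324.])]
1.3 [array([171., 350.]), array([156., 294.])]
1.4 [array([200., 328.]), array([194., 267.])]
```

View pics/sz1.png

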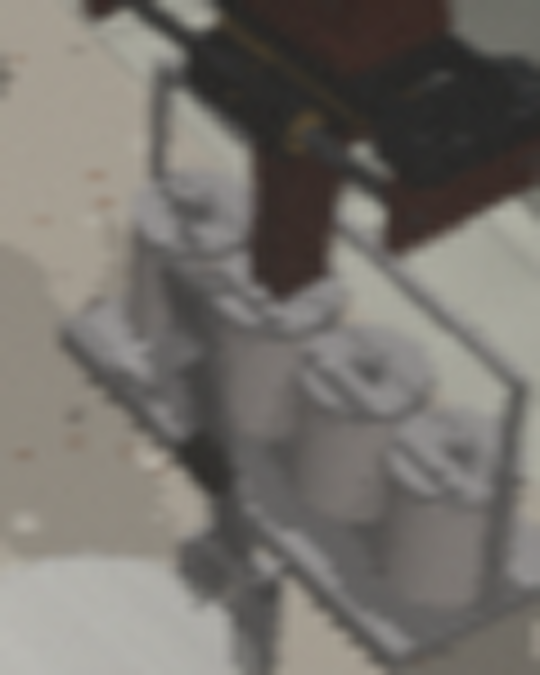

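```bash
cat >> h.py <<'E'
def arc(a,r):  # TCP with finger front-bottom edge on strap top
    c=strap(r,a,0,2.5); return c+mp(10,0,0)-mp(0,0,0)
E
python3 - <<'E'
from h import *
from workcell import ctrl
o=ctrl.get_obs()
A=[1.5,1.4,1.3,1.2,1.1,1,.9,.8,.7,.6,.5,.4,.3,.2,.15]
ts=[arc(a,np.interp(a,[.15,1.5],[157,138])) for a in A]
for a,t,i in zip(A,ts,inc(o,ts)): print(a,t.round(),i)
E
```

```text
1.5 [709. -48. 298.] [14.8, -0.3, -2.7]
1.4 [695. -49. 298.] [28.8, -0.4, -2.7]
1.3 [681. -51. 296.] [42.8, -0.4, -1.2]
1.2 [667. -53. 293.] [56.8, -0.5, 1.7]
1.1 [654. -54. 289.] [70.5, -0.5, 6.0]
1 [641. -56. 283.] [83.8, -0.5, 11.8]
0.9 [628. -57. 276.] [96.6, -0.6, 18.9]
0.8 [616. -59. 268.] [108.7, -0.6, 27.4]
0.7 [605. -60. 258.] [120.1, -0.6, 37.1]
0.6 [594. -61. 247.] [130.4, -0.6, 48.0]
0.5 [585. -63. 235.] [139.8, -0.6, 60.1]
0.4 [577. -64. 222.] [147.9, -0.6, 73.1]
0.3 [570. -64. 208.] [154.7, -0.7, 87.0]
0.2 [565. -65. 194.] [160.2, -0.7, 101.7]
0.15 [563. -65. 186.] [162.3, -0.6, 109.3]
```

{"method": "move_arm", "body": {
  "increments": [255, 15, 0, -2, 0, 255, 29, 0, -2, 0, 255, 36, 0, -2, 0, 255, 43, 0, -1, 0, 255, 50, 0, 0, 0, 255, 57, 0, 2, 0, 255, 64, 0, 4, 0, 255, 70, 0, 6, 0, 255, 77, 0, 9, 0, 255, 84, 0, 12, 0]
}}

```text
t: 3.95
ee_pos: [639.9, -55.4, 282.9]
orientation: [0.184, -3.135, 0.002]
ft_force: [0.5, -0.5, 1.2]
width: 0.5
```

Run:
```python
from snap import *
o=ctrl.get_obs()
print(o["t"],o["ee_pos"],o["ft_force"])
T,S=snap("2",(1.0,))
crop(S,245,110,80,90,7,"sz2")
```

```text
3.95 [639.85459578 -55.43663931 282.93007301] [ 0.4695311  -0.48861232  1.16521237]
```

View pics/sz2.png

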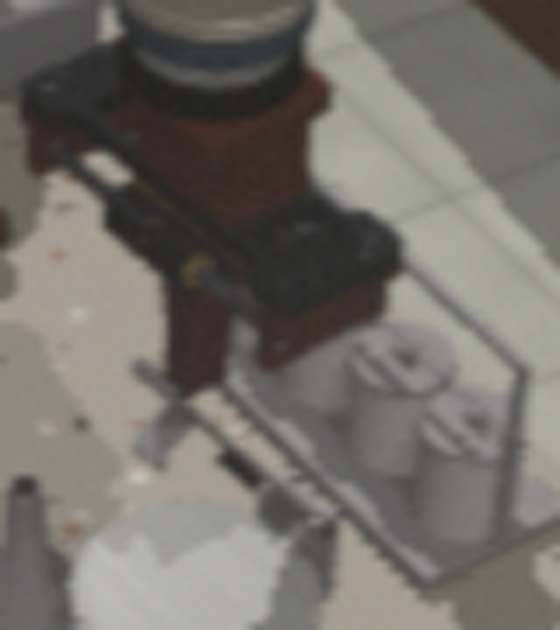

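View pics/ov2_side.png

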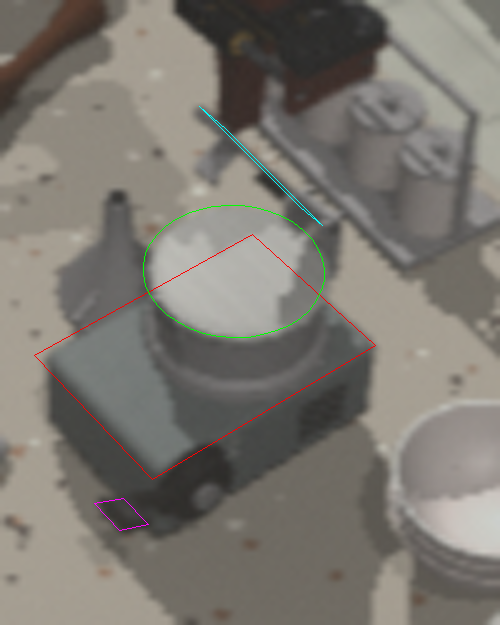

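The strap is now at about 1.0 rad with the finger behind it, its tab at about (205,110) and the nose hanging below. I'll carry on along the arc.

{"method": "move_arm", "body": {
  "increments": [255, 7, 0, 4, 0, 255, 13, 0, 7, 0, 255, 19, 0, 11, 0, 255, 25, 0, 15, 0, 255, 31, 0, 20, 0, 255, 36, 0, 25, 0, 255, 41, 0, 31, 0, 255, 46, 0, 36, 0, 255, 51, 0, 42, 0, 255, 56, 0, 48, 0, 255, 60, 0, 54, 0, 255, 64, 0, 61, 0]
}}

```text
t: 5.55
ee_pos: [575.4, -63.0, 221.5]
orientation: [0.183, -3.134, 0.002]
ft_force: [0.4, 0.1, 0.4]
width: 0.5
```

{"method": "move_arm", "body": {
  "increments": [255, 4, 0, 7, 0, 255, 7, 0, 14, 0, 255, 10, 0, 21, 0, 255, 13, 0, 28, 0, 255, 15, 0, 35, 0, 255, 16, 0, 41, 0]
}}

```text
t: 6.3
ee_pos: [559.3, -65.0, 180.0]
orientation: [0.183, -3.134, 0.002]
ft_force: [0.2, 0.6, -0.8]
width: 0.6
```

Run:
```python
from snap import *
o=ctrl.get_obs()
print(o["t"],o["ee_pos"],o["ft_force"],arc(.15,157),arc(.075,157),arc(0,157))
T,S=snap("3",(.2,.15))
```

```text
6.3 [559.30383451 -64.98247283 180.01744357] [ 0.21820921  0.55973162 -0.80150418] [562.54546197 -65.30725078 185.93371449] [561.04844924 -65.48775958 174.25693609] [560.42429048 -65.56302023 162.5       ]
```

View pics/ov3_side.png

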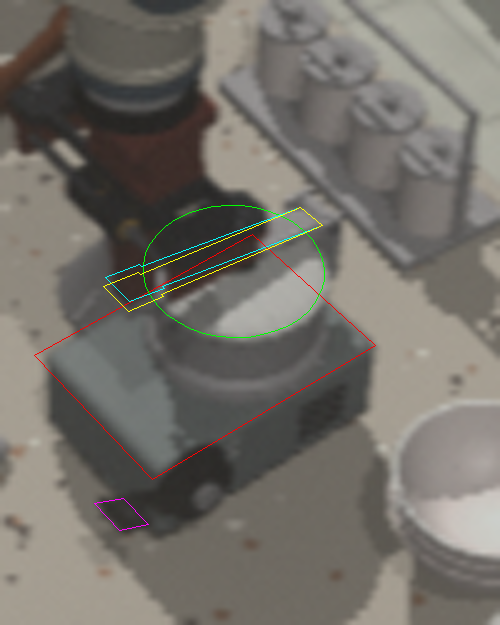

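{"method": "move_arm", "body": {
  "increments": [255, 0, 0, 5, 0, 255, 0, 0, 8, 0, 255, 0, 0, 11, 0, 255, 0, 0, 13, 0, 255, 0, 0, 13, 0]
}}

```text
t: 7.02
ee_pos: [558.8, -64.9, 166.4]
orientation: [0.183, -3.133, 0.001]
ft_force: [-0.3, 0.3, -0.5]
width: 0.7
```

Run:
```python
from workcell import ctrl
o=ctrl.get_obs()
print(o["t"],o["ee_pos"],o["ft_force"])
```

```text
7.025 [558.84982608 -64.89872206 166.42875244] [-0.26876781  0.2736811  -0.45035221]
```

{"method": "move_arm", "body": {
  "increments": [255, 0, 0, 2, 0, 255, 0, 0, 3, 0, 255, 0, 0, 4, 0, 255, 0, 0, 4, 0]
}}

```text
t: 7.52
ee_pos: [558.8, -64.9, 163.1]
orientation: [0.183, -3.133, 0.001]
ft_force: [-3.5, 0.4, 7.8]
width: 0.4
```

{"method": "move_arm", "body": {
  "increments": [255, 0, 0, 1, 0, 255, 0, 0, 2, 0, 255, 0, 0, 2, 0]
}}

```text
t: 7.9
ee_pos: [558.9, -64.9, 162.8]
orientation: [0.183, -3.133, 0.001]
ft_force: [-6.4, 0.1, 16.4]
width: 0.5
```

The finger stopped hard at z = 163, which is the closed height. I'll lift off and check that it stays clamped.

{"method": "move_arm", "body": {
  "increments": [255, 0, 0, -30, 0, 255, 15, 0, -60, 0, 255, 50, -30, -70, 0, 255, 75, -60, -70, 0, 255, 80, -85, -70, 0, 255, 80, -85, -70, 0]
}}

```text
t: 8.65
ee_pos: [489.4, -159.7, 233.3]
orientation: [0.18, -3.134, 0.002]
ft_force: [-1.0, 0.3, -0.4]
width: 0.4
```

Run:
```python
from snap import *
o=ctrl.get_obs()
print(o["t"],o["ee_pos"],o["ft_force"])
T,S=snap("4",(0,.1))
crop(S,225,165,100,95,6,"sz4")
ts=[pad(q) for q in(0,.32,.64,.96)]
for t,i in zip(ts,inc(o,ts)):print(t,i)
```

```text
8.65 [ 489.44476322 -159.73455696  233.26248988] [-0.95741292  0.30912388 -0.43729788]
[ 494.49637083 -161.14274562  101.98730544] [-5.2, -1.9, 131.3]
[ 485.32927928 -162.24810745   79.22873008] [4.0, -1.9, 154.0]
[ 483.73515448 -162.44032596   54.72093616] [5.6, -1.9, 178.6]
[ 489.87584658 -161.69988538   30.9521795 ] [-0.7, -1.8, 202.3]
```

View pics/ov4_side.png

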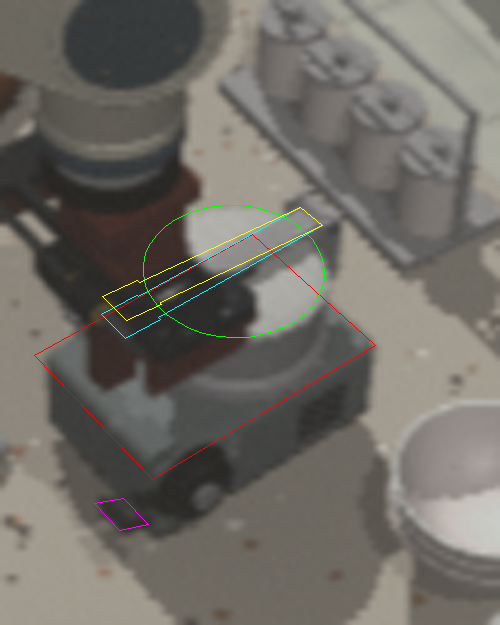

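View pics/sz4.png

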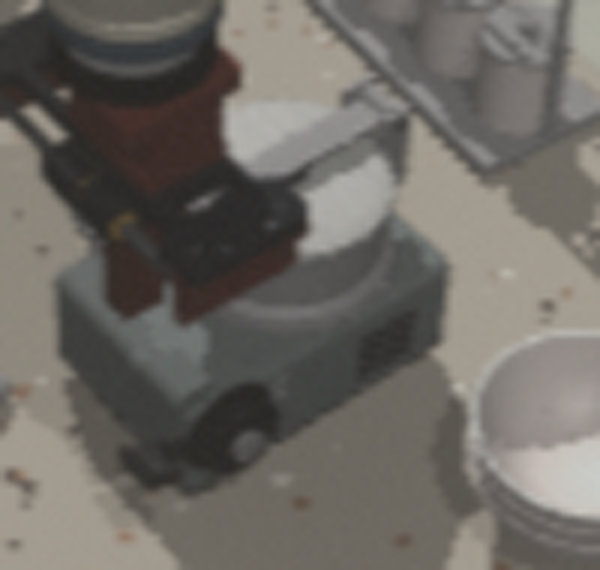

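View pics/ov4_top.png

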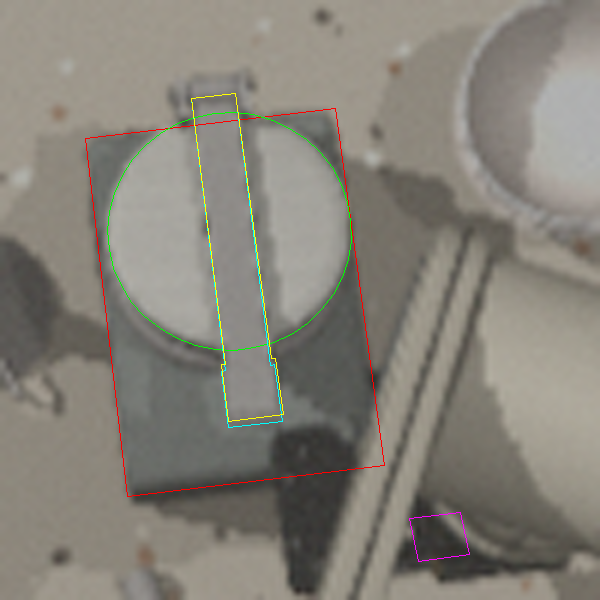

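{"method": "move_arm", "body": {
  "increments": [255, 40, 40, -40, 0, 255, 70, 100, -40, 0, 255, 80, 160, -40, 0, 255, 90, 220, -40, 0, 255, 90, 250, -40, 0]
}}

```text
t: 9.38
ee_pos: [369.8, 82.4, 273.3]
orientation: [0.187, -3.133, -0.0]
ft_force: [1.3, 0.7, 0.6]
width: 0.6
```

Run:
```python
from snap import *
T,S=snap("5",(0,.075))
```

```text
(no output)
```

View pics/ov5_side.png

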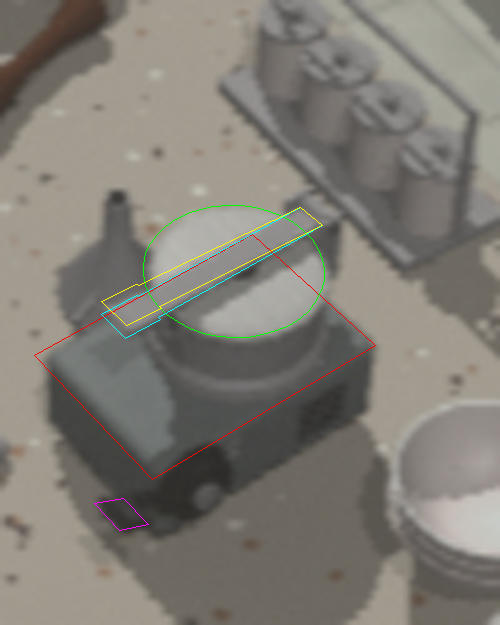

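Run:
```python
from h import *
d=load("side5"); crop(d,235,175,70,45,11,"sz5")
P=lambda p:((proj(d,p)-[235,175]+.5)*11).round()
for a in(0,.075):print(a,[P(strap(165,a,y,3)) for y in(13,-13)],[P(strap(60,a,y,2)) for y in(11,-11)])
```

```text
0 [array([113., 300.]), array([167., 353.])] [array([399., 151.]), array([445., 193.])]
0.075 [array([115., 270.]), array([169., 324.])] [array([400., 140.]), array([447., 182.])]
```

View pics/sz5.png

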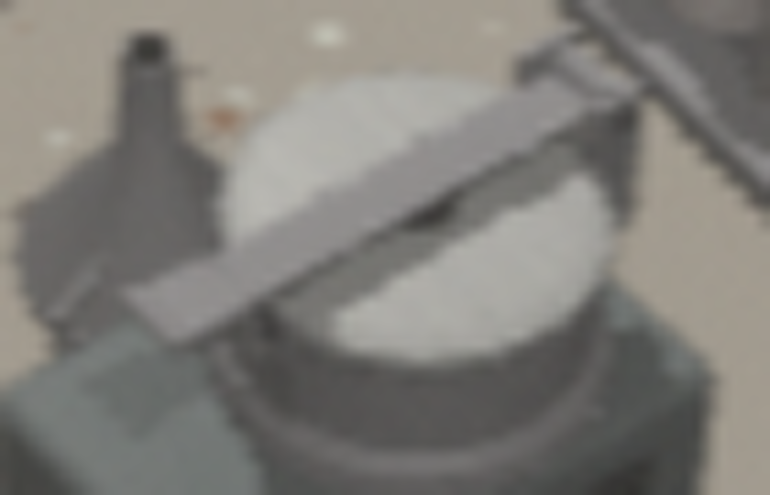

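The tab edge slope is -0.52, against -0.52 for a=0 and -0.46 for a=0.075, so the strap is closed. Next is the lever.

```bash
cat >> h.py <<'E'
def tcpq(q):
    x=np.interp(q,[0,.2,.5,.7,.96],[-134,-140,-146,-146,-142]); b=.5-q
    c=pad(q); m=(c[:2]-O)@np.array([np.cos(YAW),np.sin(YAW)])
    e=(x-10) if b>0 else (x+10)
    z=c[2]+(m-e)*np.tan(b)
    return mp(x,-87,z)
E
python3 - <<'E'
from h import *
from workcell import ctrl
o=ctrl.get_obs()
print(o["t"],o["ee_pos"],yawneed(o,YAW+np.pi/2))
a=mp(-134,-87,200);b=mp(-134,-87,125)
ts=[a,b]+[tcpq(q) for q in np.arange(0,1.0,.08)]
for t,i in zip(ts,inc(o,ts)):print(t.round(1),i)
E
```

```text
9.475 [370.41123359  82.89534612 273.30018234] 0.09240940527737466
[ 496.4 -160.9  200. ] [-95.6, -257.3, 72.9]
[ 496.4 -160.9  125. ] [-95.8, -257.4, 147.9]
[ 496.4 -160.9  106.4] [-95.9, -257.4, 166.5]
[ 494.  -161.2  100. ] [-93.5, -257.4, 173.0]
[ 491.6 -161.5   93.6] [-91.1, -257.4, 179.3]
[ 489.6 -161.7   87.1] [-89.1, -257.4, 185.8]
[ 488.  -161.9   80.6] [-87.6, -257.4, 192.4]
[ 486.5 -162.1   73.9] [-86.0, -257.4, 199.0]
[ 484.9 -162.3   67.2] [-84.4, -257.4, 205.7]
[ 484.5 -162.4   61.5] [-84.0, -257.4, 211.4]
[ 484.5 -162.4   56.2] [-84.0, -257.4, 216.7]
[ 484.8 -162.3   50.9] [-84.3, -257.4, 222.0]
[ 486.  -162.2   45.7] [-85.6, -257.4, 227.2]
[ 487.2 -162.    40.5] [-86.8, -257.4, 232.4]
[ 488.4 -161.9   35.2] [-88.1, -257.4, 237.7]
```

{"method": "move_arm", "body": {
  "increments": [255, -10, -60, 0, 0, 255, -30, -120, 0, 0, 255, -60, -180, 10, 0, 255, -85, -235, 40, 0, 255, -95, -257, 80, 0, 255, -96, -257, 125, 0, 255, -96, -257, 148, 0, 255, -96, -257, 148, 0]
}}

```text
t: 10.48
ee_pos: [495.1, -160.2, 123.0]
orientation: [0.191, -3.129, -0.003]
ft_force: [-0.2, 0.5, 0.4]
width: 0.8
```

Run:
```python
from snap import *
o=ctrl.get_obs()
print(o["t"],o["ee_pos"],o["ft_force"],yawneed(o,YAW+np.pi/2))
T,S=snap("6",(0,))
crop(T,265,180,80,60,9,"tz6")
crop(S,220,215,80,60,9,"sz6")
for q in np.arange(0,1.0,.16):print(round(q,2),tcpq(q).round(1),inc(o,[tcpq(q)]))
```

```text
10.475 [ 495.05855868 -160.20648451  122.95343976] [-0.23125628  0.45351213  0.37530549] 0.0975191985091734
0.0 [ 496.4 -160.9  106.4] [[-1.3, -0.9, 16.5]]
0.16 [ 491.6 -161.5   93.6] [[3.4, -0.9, 29.4]]
0.32 [ 488.  -161.9   80.6] [[6.9, -1.0, 42.4]]
0.48 [ 484.9 -162.3   67.2] [[10.0, -1.0, 55.8]]
0.64 [ 484.5 -162.4   56.2] [[10.3, -1.0, 66.8]]
0.8 [ 486.  -162.2   45.7] [[8.7, -1.0, 77.3]]
0.96 [ 488.4 -161.9   35.2] [[6.2, -1.1, 87.8]]
```

View pics/tz6.png

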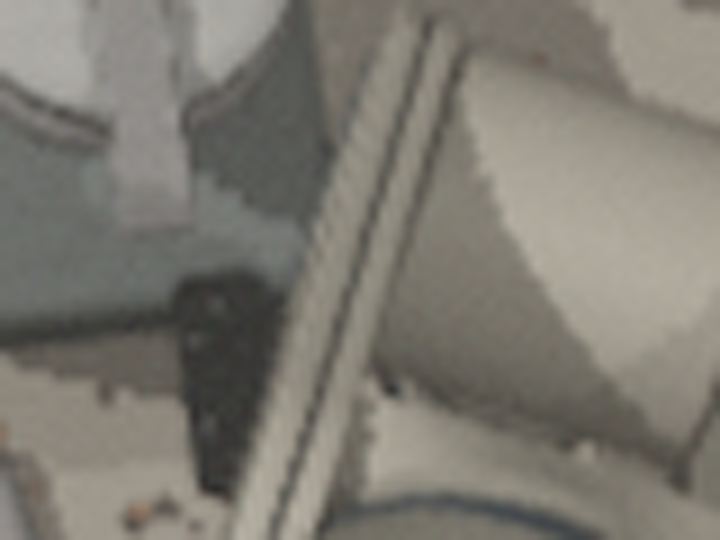

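View pics/sz6.png

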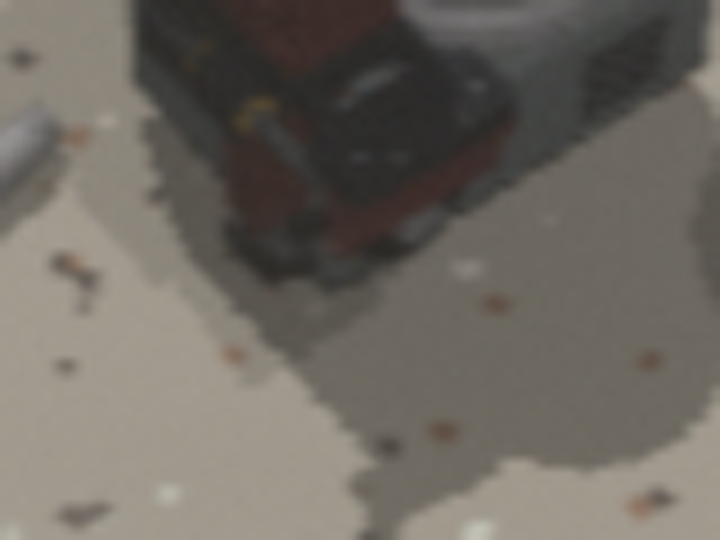

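{"method": "move_arm", "body": {
  "increments": [255, 0, -1, 8, 0, 255, 0, -1, 16, 0, 255, 1, -1, 21, 0, 255, 2, -1, 25, 0, 255, 3, -1, 29, 0]
}}

```text
t: 11.2
ee_pos: [494.3, -162.1, 96.3]
orientation: [0.191, -3.134, -0.0]
ft_force: [0.4, -0.2, 2.7]
width: 0.5
```

{"method": "move_arm", "body": {
  "increments": [255, 1, 0, 4, 0, 255, 2, 0, 8, 0, 255, 3, 0, 12, 0, 255, 3, 0, 12, 0]
}}

```text
t: 11.7
ee_pos: [491.2, -162.5, 84.0]
orientation: [0.191, -3.134, -0.0]
ft_force: [1.4, -0.1, 2.0]
width: 0.8
```

{"method": "move_arm", "body": {
  "increments": [255, 2, 0, 4, 0, 255, 3, 0, 8, 0, 255, 4, 0, 12, 0, 255, 5, 0, 16, 0, 255, 6, 0, 20, 0, 255, 6, 0, 24, 0, 255, 6, 0, 27, 0, 255, 6, 0, 27, 0]
}}

```text
t: 12.7
ee_pos: [485.1, -163.3, 56.8]
orientation: [0.191, -3.134, -0.0]
ft_force: [2.7, -0.1, 4.4]
width: 0.5
```

Run:
```python
from snap import *
o=ctrl.get_obs()
print(o["t"],o["ee_pos"],o["ft_force"])
T,S=snap("7",(0,))
crop(S,220,215,80,60,9,"sz7")
for q in np.arange(.64,1.0,.08):print(round(q,2),tcpq(q).round(1),inc(o,[tcpq(q)]))
P=lambda p:((proj(S,p)-[220,215]+.5)*9).round()
for q in (.5,.64,.8):print(q,[P(pad(q,y,13)) for y in(13,-13)])
```

```text
12.7 [ 485.06391475 -163.26264924   56.83694256] [ 2.69470093 -0.11112714  4.41134994]
0.64 [ 484.5 -162.4   56.2] [[0.5, 1.0, 0.6]]
0.72 [ 484.8 -162.3   50.9] [[0.2, 1.0, 5.9]]
0.8 [ 486.  -162.2   45.7] [[-1.1, 1.0, 11.1]]
0.88 [ 487.2 -162.    40.5] [[-2.3, 1.0, 16.3]]
0.96 [ 488.4 -161.9   35.2] [[-3.6, 1.0, 21.6]]
0.5 [array([187., 323.]), array([230., 371.])]
0.64 [array([188., 343.]), array([232., 392.])]
0.8 [array([195., 363.]), array([238., 411.])]
```

View pics/sz7.png

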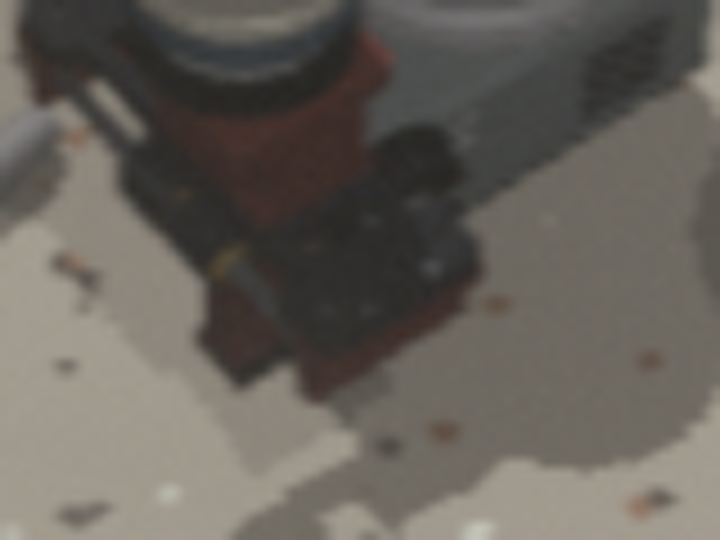

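The pad's dark front edge is at (240,385), which fits the second click, 0.64. I'll press on over the ridge.

{"method": "move_arm", "body": {
  "increments": [255, 0, 0, 4, 0, 255, 0, 0, 7, 0, 255, -1, 0, 10, 0, 255, -1, 0, 13, 0, 255, -2, 0, 15, 0, 255, -2, 0, 15, 0]
}}

```text
t: 13.55
ee_pos: [486.3, -162.9, 41.9]
orientation: [0.191, -3.132, -0.001]
ft_force: [0.4, -1.8, 6.3]
width: 0.1
```

Run:
```python
from snap import *
o=ctrl.get_obs()
print(o["t"],o["ee_pos"],o["ft_force"])
for q in (.8,.88,.96,1.04):print(round(q,2),tcpq(q).round(1),inc(o,[tcpq(q)]))
```

```text
13.55 [ 486.25569855 -162.9434763    41.85373499] [ 0.44571596 -1.84176313  6.28160631]
0.8 [ 486.  -162.2   45.7] [[0.2, 0.8, -3.9]]
0.88 [ 487.2 -162.    40.5] [[-1.1, 0.8, 1.3]]
0.96 [ 488.4 -161.9   35.2] [[-2.3, 0.8, 6.7]]
1.04 [ 488.4 -161.9   28.9] [[-2.3, 0.8, 12.9]]
```

{"method": "move_arm", "body": {
  "increments": [255, -1, 0, 2, 0, 255, -1, 0, 4, 0, 255, -2, 0, 5, 0, 255, -2, 0, 5, 0]
}}

```text
t: 14.05
ee_pos: [487.2, -162.6, 36.7]
orientation: [0.191, -3.131, -0.001]
ft_force: [0.7, -1.7, 6.0]
width: 0.3
```

{"method": "move_arm", "body": {
  "increments": [255, 0, 0, 1, 0, 255, 0, 0, 2, 0, 255, 0, 0, 2, 0]
}}

```text
t: 14.42
ee_pos: [486.4, -162.5, 34.6]
orientation: [0.191, -3.129, -0.002]
ft_force: [1.4, -1.2, 6.8]
width: 0.5
```

Run:
```python
from snap import *
o=ctrl.get_obs()
print(o["t"],o["ee_pos"],o["ft_force"])
for q in (.88,.96,1.04):print(round(q,2),tcpq(q).round(1),inc(o,[tcpq(q)]))
T,S=snap("8",(0,))
crop(S,220,215,80,60,9,"sz8")
P=lambda p:((proj(S,p)-[220,215]+.5)*9).round()+[9,-6]
for q in (.8,.88,.96,1.04):print(q,[P(pad(q,y,13)) for y in(13,-13)],P(pad(q,-13,13,-3.5)))
o=ctrl.get_obs();print(o["ee_pos"],o["ft_force"])
```

```text
14.425 [ 486.38039659 -162.47499538   34.62465639] [ 1.38111449 -1.2099631   6.78330658]
0.88 [ 487.2 -162.    40.5] [[-0.8, 0.4, -5.9]]
0.96 [ 488.4 -161.9   35.2] [[-2.1, 0.3, -0.6]]
1.04 [ 488.4 -161.9   28.9] [[-2.2, 0.3, 5.7]]
0.8 [array([204., 357.]), array([247., 405.])] [252. 413.]
0.88 [array([209., 365.]), array([252., 413.])] [258. 420.]
0.96 [array([215., 372.]), array([258., 420.])] [265. 426.]
1.04 [array([223., 378.]), array([265., 426.])] [273. 431.]
[ 486.38168627 -162.45698869   34.64837988] [0.46273078 0.73908978 5.96952065]
```

View pics/sz8.png

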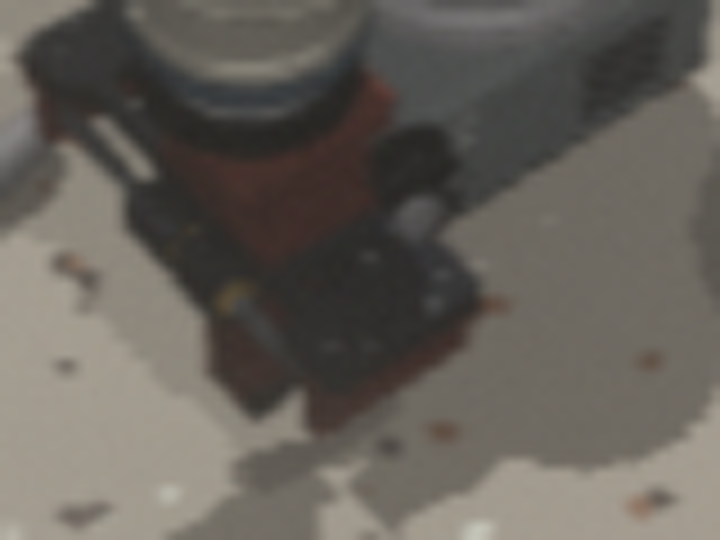

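{"method": "move_arm", "body": {
  "increments": [255, 0, 0, 1, 0, 255, 0, 0, 1, 0, 255, 0, 0, 1, 0]
}}

```text
t: 14.9
ee_pos: [485.5, -162.3, 33.6]
orientation: [0.191, -3.127, -0.003]
ft_force: [0.4, 0.3, 5.0]
width: 0.1
```

Run:
```python
from snap import *
for k in range(3):
    o=ctrl.get_obs(); print(o["t"],o["ee_pos"].round(2),o["ft_force"].round(2)); T,S=snap("9",(0,))
crop(S,220,215,80,60,9,"sz9")
```

```text
14.9 [ 485.45 -162.34   33.58] [0.36 0.31 5.02]
15.0 [ 485.45 -162.36   33.59] [ 1.12 -1.1   5.98]
15.1 [ 485.47 -162.35   33.59] [ 0.75 -0.11  6.98]
```

View pics/sz9.png

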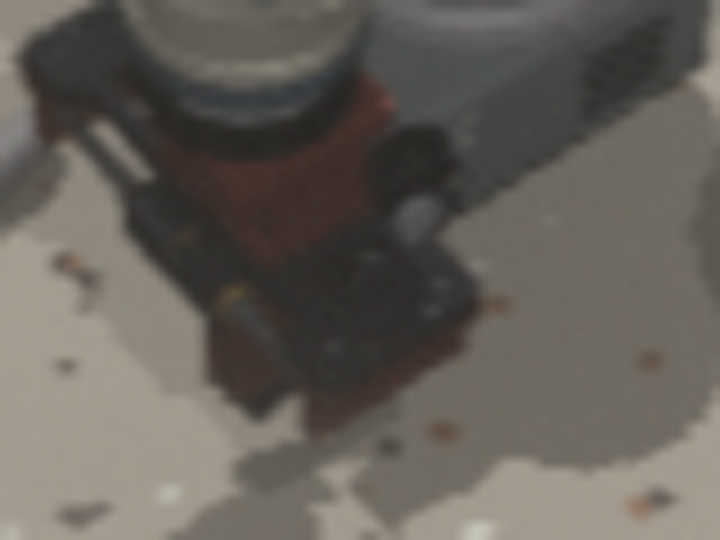

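View pics/ov9_top.png

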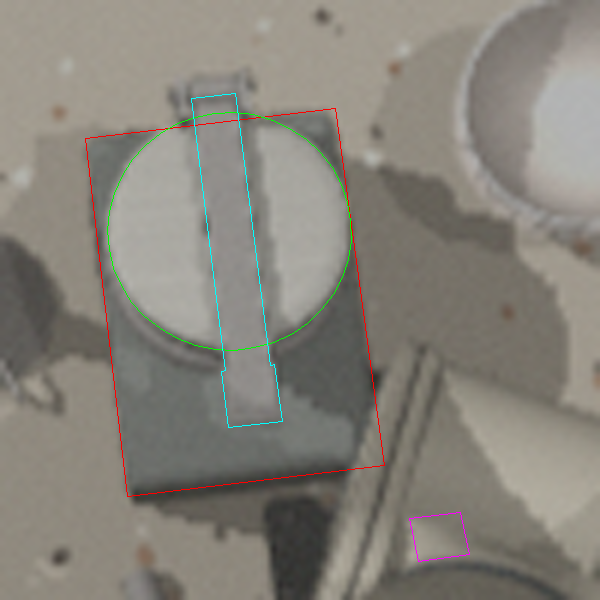

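Run:
```python
from workcell import ctrl
print(ctrl.close_job())
```

```text
the job is handed in; nothing more can be done
None
```

I clamped the lid first, then pressed the speed lever to the third click and handed the job in at about 15.1 s, still holding it there.

- **Clamp:** With the fingers closed I pushed the strap over from behind and pressed the tab down. It stopped hard at a tool height of about 163 mm, the closed height. In the side view, after letting go, the strap edge's slope was -0.52, matching the closed position (-0.46 would mean it was still resting on the catch roller). The push after it seated peaked at about 16 N.
- **Dial:** I pressed the lever down in small steps past the first two clicks and over the ridge. At hand-in the tool height was 33.6 mm with a steady 5 to 7 N. That puts the dial at about 0.94 to 0.96 rad, and the pad corner in the side picture agrees with 0.96. I saw no force rise that would mean it had reached the stop.
- **Limits of the checks:** The dial angle is worked out from tool height and pictures, so it is good to roughly 0.02 to 0.03 rad. The side camera disagreed with my mill model by about 1 pixel (around 2 mm), within the stated calibration. I planned the path to stay clear of the other items and touched only the strap and the lever. I did not measure the other items again at the end.

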